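Stir the drying beads

ROBOT

A 6-joint arm with a two-finger parallel gripper is mounted at the origin on the work surface. World frame = base frame: x ahead of the robot, y to its left, z up, the work surface at z = 0. Lengths are in mm, angles in rad, forces in N, time in s.
With the tool pointing down it reaches from about 275 to 750 mm from the base axis. Payload 10.2 kg.
Tool frame: the origin (TCP) lies on the centre line of the jaws, within the pads' length; the fingertips stand 11 mm ahead of it and the grasp point (between the pads) lies 8 mm behind it (r.tip_reach is the distance from the TCP to the fingertips, in mm); z points along the fingers, y is the line along which they close (so a half turn about z gives the same grasp; the last joint's range is limited). The gripper opens to 88 mm and grips with 3 to 60 N. Pads are 18 mm wide; open, the fingers measure 123 mm over their backs; the gripper's body (75 mm by 187 mm) begins 45 mm behind the grasp point.
Start: joints at [0.929, 0.313, 1.498, -0, 1.331, -0.223], TCP at [213.512, 479.629, 249.72] pointing down, gripper open.
Joint ranges: [-2.94, 2.94], [-0.97, 2.17], [0.19, 2.56], [-1.23, 4.37], [0.02, 3.11], [-2.88, 2.88]. Speed limits (rad/s): [2.39, 2.39, 3.01, 3.14, 3.14, 3.14].

INTERFACE

Orientations are given as a unit quaternion [w, x, y, z].
In Python, from bench import r gives the robot as it stands.
- The arm moves only by the shell command python3 -m inch 'ROWS' [FORCE]. ROWS is JSON, a list that holds one entry, the list of rows, each a list of 7 numbers: the turn, a rotation vector about the tool's x, y, z in degrees, then the shift along the tool's x, y, z in mm, then the opening, from 0 (shut) to 1 (fully open). A call has 1 to 12 rows; each row is the pose to reach, as a shift and turn from the pose commanded when the call began, along the tool's axes at that moment; what a row does not reach only later rows make up. A row lasts 1/10 s, in which the tool goes at most 50 mm and 8.59 degrees, less where a joint would pass 70% of its speed; a pose out of reach is approached as far as the arm can. A call with a gripper value outside its range is refused whole. The fingers move at their own pace and stop on an object; FORCE is the grip in N (left out, the last holds). Time passes only in rows, so rows that repeat a pose let the fingers close. It gives the time, the measured TCP pose, the force, the opening and the grip force at its end, in the units of the state.
- r.get_obs(): the state, without advancing time (a new reading comes with each control period).
- r.read_camera(name): name is "side" or "top" or "wrist"; returns the picture (480x640x3 uint8, blue, green, red); there is no depth.
- r.camera_params(name): a dict with "intrinsics" (3x3 intrinsics, pixels), "k1" (the pictures are not rectified: a ray, as slopes to the right and down, at radius r is drawn at 1 + k1 r^2 times it, then the intrinsics apply), "origin" and "orientation" of the camera in the world; the wrist camera has in their place "tool_from_camera" (4x4, takes a point from camera to tool coordinates, whose origin is the TCP and whose axes are the flange's). Camera axes: x right, y up, looking along -z (the intrinsics and any distortion apply to the point x, -y, -z); pixel columns grow to the right and rows downward; lengths in mm; the calibration is good to about 2 mm. A picture is of the moment at which its call begins: read the wrist's pose just before it. camera_params takes no time and is no camera call.
- r.job_done(): hands the job in; it is judged then, once.
The state is a dict: "clock": time; "joints": joint angles; "qd": joint speeds; "joint_efforts": joint torques, N m; "tool_pos": TCP position; "tool_rot": TCP orientation; "contact_force": force on the tool from outside, world axes, zero at the start; "wrist_torque": the same for the moment, N m; "opening": finger opening in mm; "grip_force": force on a finger pad.
Only numpy, scipy, OpenCV 4.12 (cv2) and the standard library are available. Lean on these libraries where they do the work, as an engineer would, in place of code of your own. Each camera call takes 0.05 s, during which the arm holds its last target. There are 200 camera calls.

TASK

The varnished wooden beads for the bag straps are drying in the white bowl and must not stick together. Take the long stirring stick out of its wooden block, hold it upright with its foot down near the bowl's floor among the beads and, beginning at the far side of the bowl (farthest from the robot, in the +x direction), stir them round counter-clockwise as seen from above, at least one full turn and better two. Then stand the stick back in the block it came from and let go; the beads stay in the bowl.

Things in the scene. Friction and masses are not known exactly. Their poses are not given: they have to be found in the camera images.
- stick: plain round pale wooden stick, 18 mm thick, 190 mm long, 50 g, upright in the middle of a fixed wooden block (80 x 80 x 58 mm tall) in a hole 41 mm wide, its floor 8 mm above the table. Origin: centre of its flat foot, z up the stick. Grip it 155 mm above the foot. It stands or leans in the hole when let go. The other such block holds a stubby tool (32 mm thick, 115 mm long), not wanted.
- bowl: white round ceramic bowl, steep walls, fixed: 184 mm wide, 60 mm tall outside, wall 5 mm, flat inner floor 160 mm wide, 6 mm above the table. Origin: centre of its underside; axes as the world's. Six loose beads lie in it in a ring, the middle free (25 mm radius). A circle of 40 to 45 mm radius, the foot 3 to 15 mm above the floor, stirs them well. Nothing within 100 mm of its middle is taller.
- bead_a_center (a point): centre of a round dark wooden bead, 30 mm in diameter, 12 g, one of six alike lying loose in the bowl in a ring, centres 40 to 52 mm from the bowl's middle; this one starts on the left (+y) side. Beads roll easily; one fits between the circling stick and the wall.
- bead_b_center (a point): centre of a round dark wooden bead, 30 mm in diameter, 12 g, one of six alike lying loose in the bowl in a ring, centres 40 to 52 mm from the bowl's middle; this one starts on the right (-y) side. Beads roll easily; one fits between the circling stick and the wall.
Mind the look-alikes: they are no part of the job. Of the things shaped like the bowl, the white one is meant.

How it is judged:
By the outcome, as a careful person would: the job done as asked, in the order asked, and still so for the second after the job is handed in, with the robot touching nothing.
It also fails if it takes over 64 s, if anything falls off the work surface, if the arm or the gripper's body presses on something with over 40 N, if the wrist force passes 120 N, or if a joint passes its speed limit or range.

## Working session

There is one attempt and no reset: what is moved stays moved. The work goes in short steps, Python scripts to look and compute and a shell command to move; the robot and the scene stay as the last step left them, time stands still between calls to the robot, and variables do not carry over. Pictures are saved under pics/ and viewed, at most 13 in all, crops included, and the job is handed in when it is done.

```bash
mkdir -p pics; python3 - <<'E'
from bench import r
import cv2
for n in("top","side"):
    cv2.imwrite(f"pics/{n}0.png",r.read_camera(n)); print(n,r.camera_params(n))
print(r.camera_params("wrist")); print(r.get_obs(), r.tip_reach)
E
```

```text
top {'intrinsics': array([[491.95851742,   0.        , 319.12258141],
       [  0.        , 491.95851742, 245.68267577],
       [  0.        ,   0.        ,   1.        ]]), 'k1': -0.031852496748620014, 'origin': array([ 354.94915719,   58.92502009, 1008.64334766]), 'orientation': array([-0.64266698, -0.06751572,  0.07751952,  0.75921769])}
side {'intrinsics': array([[446.2625434 ,   0.        , 316.63731463],
       [  0.        , 446.2625434 , 242.87065008],
       [  0.        ,   0.        ,   1.        ]]), 'k1': -0.027113606454696293, 'origin': array([ -43.37211573, -555.04681164,  558.38127153]), 'orientation': array([ 0.80710097,  0.44611513, -0.17990126, -0.34235194])}
{'intrinsics': array([[359.43328321,   0.        , 319.61933753],
       [  0.        , 359.43328321, 242.80540836],
       [  0.        ,   0.        ,   1.        ]]), 'k1': 0.018094981741607744, 'tool_from_camera': array([[-2.92013232e-04,  9.57579263e-01,  2.88169862e-01,
         7.40839652e+01],
       [ 9.99999556e-01,  2.14617266e-05,  9.42020086e-04,
         1.29723081e+00],
       [ 8.95874277e-04, 
[... 183 characters left out ...]
8628610e-01,  3.13369851e-01,  1.49829002e+00, -8.14675693e-06,
        1.33102130e+00, -2.23381675e-01]), 'qd': array([-5.94833700e-04, -1.86117814e-03, -1.87247701e-03,  1.55765586e-04,
       -2.24981850e-05, -1.06850367e-03]), 'joint_efforts': array([ 3.03016081e-03, -4.02803779e+01, -2.52650177e+01,  6.94861938e-02,
        3.41748388e-02, -5.36946129e-05]), 'tool_pos': array([213.3796567 , 479.4735444 , 249.25744179]), 'tool_rot': array([-2.24665237e-04,  2.07865238e-01,  9.78157322e-01, -4.95739112e-04]), 'contact_force': array([ 0.39891415,  0.54656356, -0.60518744]), 'wrist_torque': array([-0.03735663, -0.02163173,  0.0056282 ]), 'grip_force': 0.0, 'opening': 88.06975843843327} 11.0
```

View pics/top0.png

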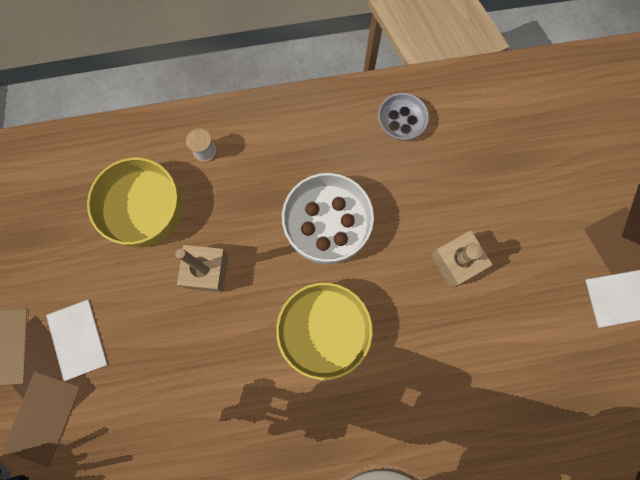

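View pics/side0.png

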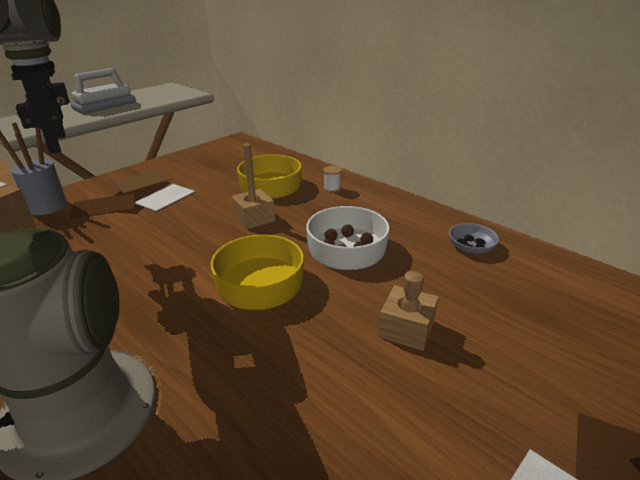

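```bash
cat > h.py <<'E'
import numpy as np, cv2
from bench import r
from scipy.spatial.transform import Rotation as R
def rays(n,px,obs=None):
    p=r.camera_params(n); K=p["intrinsics"]; px=np.atleast_2d(np.float64(px))
    d=np.array([p["k1"],0,0,0,0.])
    u=cv2.undistortPoints(px[:,None],K,d)[:,0]
    v=np.c_[u[:,0],-u[:,1],-np.ones(len(u))]
    if n=="wrist":
        T=p["tool_from_camera"]; q=R.from_quat(obs["tool_rot"],scalar_first=True)
        return obs["tool_pos"]+q.apply(T[:3,3]), q.apply(v@T[:3,:3].T)
    return p["origin"], R.from_quat(p["orientation"],scalar_first=True).apply(v)
def plane(n,px,z,obs=None):
    o,v=rays(n,px,obs); return (o+v*((z-o[2])/v[:,2])[:,None])
def tri(a,pa,b,pb):
    o1,v1=rays(a,pa);o2,v2=rays(b,pb);v1=v1[0];v2=v2[0]
    s=np.linalg.lstsq(np.c_[v1,-v2],o2-o1,rcond=None)[0]
    P,Q=o1+s[0]*v1,o2+s[1]*v2
    return (P+Q)/2,np.linalg.norm(P-Q)
E
python3 - <<'E'
from h import *
im=cv2.imread("pics/top0.png"); hsv=cv2.cvtColor(im,cv2.COLOR_BGR2HSV)
m=((hsv[...,1]<50)&(hsv[...,2]>110)).astype(np.uint8); 
m2=np.zeros_like(m); m2[165:275,270:385]=m[165:275,270:385]
c=max(cv2.findContours(m2,0,1)[0],key=cv2.contourArea)[:,0]
c=cv2.convexHull(c)[:,0]
P=plane("top",c,60)[:,:2]; A=np.c_[2*P,np.ones(len(P))]; s=np.linalg.lstsq(A,(P**2).sum(1),rcond=None)[0]
print("bowl",s[:2],np.sqrt(s[2]+s[:2]@s[:2]),cv2.minEnclosingCircle(np.float32(P)))
d=np.zeros_like(m); d[185:255,295:362]=(hsv[185:255,295:362,2]<110)&(hsv[185:255,295:362,1]>70)
n,l,st,ce=cv2.connectedComponentsWithStats(d)
for i in range(1,n):
    if st[i,4]>20: print(ce[i],st[i,4],plane("top",ce[i],21).round(1))
a=cv2.resize(im[235:305,165:245],None,fx=5,fy=5,interpolation=2)
si=cv2.imread("pics/side0.png"); b=cv2.resize(si[135:240,220:290],None,fx=5,fy=5,interpolation=2)
b=cv2.copyMakeBorder(b,0,600-525,0,0,0);a=cv2.copyMakeBorder(a,0,600-350,0,0,0)
cv2.imwrite("pics/crop1.png",np.hstack([a,b]))
E
```

```text
bowl [606.45795848   3.42219302] 92.34785735858458 ((606.0040893554688, 3.5713934898376465), 93.54476165771484)
[338.30645161 203.47580645] 124 [[641.1 -26.6  21. ]]
[311.80882353 208.59558824] 136 [[639.3  29.7  21. ]]
[347.24615385 220.18461538] 130 [[602.5 -38.7  21. ]]
[307.78358209 228.2238806 ] 134 [[599.1  44.8  21. ]]
[340.18181818 238.49242424] 132 [[566.7 -17.5  21. ]]
[322.8358209  243.25373134] 134 [[562.7  19.4  21. ]]
[358.91666667 252.41666667] 24 [[531.6 -50.2  21. ]]
```

View pics/crop1.png

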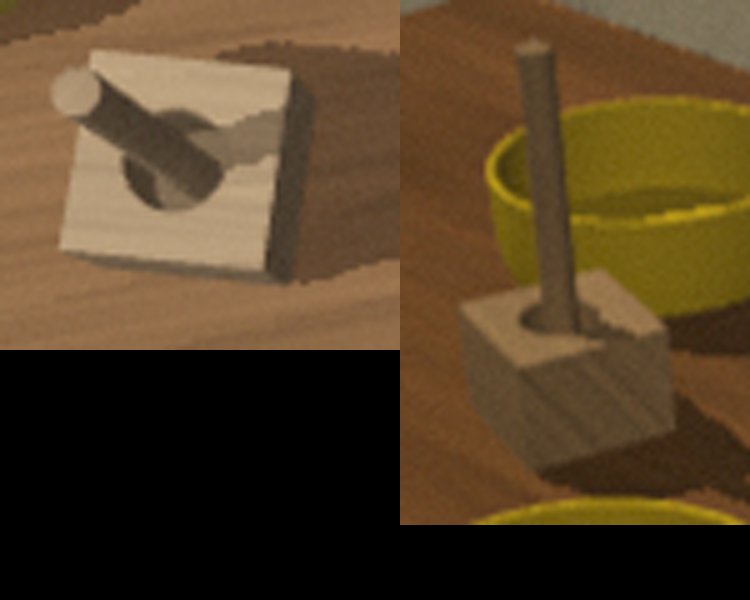

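The picture shows the stick's top at top-view px (180, 253.5) and side-view px (247, 144). The block's hole is at top-view px (199.4, 267). The bowl fits at (606, 3.5) with a 92 mm radius, which matches the size given.

```bash
python3 - <<'E'
from h import *
print("tip",tri("top",(180.2,253.4),"side",(247.2,144)), plane("top",(180.2,253.4),198))
c=np.array([(93,50),(292,70),(265,272),(60,250)])/5+[165,235]
P=plane("top",c,58);print(P.round(1),P.mean(0),np.linalg.norm(np.diff(P,axis=0),axis=1))
print("hole",plane("top",(199.4,267),58))
print("mouth of stick side", plane("side",[220+160/5,135+325/5],58), "top", plane("top",[165+205/5,235+190/5],30))
o=r.get_obs();print(R.from_quat(o["tool_rot"],scalar_first=True).as_matrix().round(3))
E
```

```text
tip (array([549.75454016, 265.05682295, 197.75309645]), np.float64(4.1698122457127225)) [[547.96603795 266.16259571 198.        ]]
[[597.1 293.4  58. ]
 [575.9 216.4  58. ]
 [498.2 236.9  58. ]
 [519.9 314.9  58. ]] [547.77794068 265.42717729  58.        ] [79.85996765 80.38815485 81.00812298]
hole [[547.9956037  267.53934131  58.        ]]
mouth of stick side [[542.96594066 255.81532224  58.        ]] top [[539.31689769 261.94028996  30.        ]]
[[-0.914  0.407 -0.001]
 [ 0.407  0.914 -0.001]
 [ 0.    -0.001 -1.   ]]
```

```bash
cat >> h.py <<'E'
def delta(t):
    o=r.get_obs(); q=R.from_quat(o["tool_rot"],scalar_first=True)
    return q.inv().apply(np.array(t)-o["tool_pos"]).round(1)
E
python3 -c "
from h import *
print(delta([548,266,249.3]))"
python3 -m inch '[[[0,0,0,-15,-2,0,1],[0,0,0,-50,-8,0,1],[0,0,0,-95,-14,0,1],[0,0,0,-140,-21,0,1],[0,0,0,-185,-28,0,1],[0,0,0,-230,-35,0,1],[0,0,0,-275,-41,0,1],[0,0,0,-320,-48,0,1],[0,0,0,-360,-54,0,1],[0,0,0,-384,-58,0,1],[0,0,0,-392.5,-59,0,1],[0,0,0,-392.5,-59,0,1]]]'
python3 - <<'E'
from h import *
o=r.get_obs(); cv2.imwrite("pics/w1.png",r.read_camera("wrist"))
print(delta([548,266,155]),o["joints"].round(2))
p=r.camera_params("wrist");T=p["tool_from_camera"]
q=R.from_quat(o["tool_rot"],scalar_first=True)
for z in(198,130,58):
  w=q.inv().apply(np.array([548,266,z])-o["tool_pos"]); c=T[:3,:3].T@(w-T[:3,3]); u=np.array([c[0],-c[1]])/-c[2]
  u*=1+p["k1"]*(u@u); print(z,(p["intrinsics"]@[*u,1])[:2])
E
```

```text
[-3.925e+02 -5.900e+01 -1.000e-01]
clock: 1.3
tool_pos: [548.5, 265.2, 249.3]
tool_rot: [-0.0, 0.209, 0.978, -0.0]
contact_force: [-0.6, 0.7, 0.2]
opening: 87.8
grip_force: 0.0
[-0.3  0.1 94.5] [ 0.26  0.5   1.22  0.    1.42 -0.89]
198 [318.57171157 272.40406336]
130 [318.95503541 238.58148352]
58 [319.19775956 217.15429887]
```

View pics/w1.png

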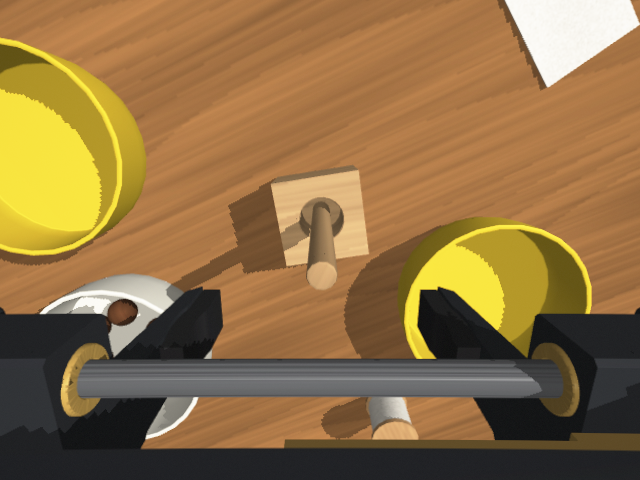

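The wrist view shows the stick's top at px (321, 275), against a predicted (319, 272). That agrees to about 1.5 mm, so I'll apply a small correction, then descend and grip.

```bash
python3 -m inch '[[[0,0,0,-1.2,1.2,10,1],[0,0,0,-1.2,1.2,30,1],[0,0,0,-1.2,1.2,55,1],[0,0,0,-1.2,1.2,78,1],[0,0,0,-1.2,1.2,90,1],[0,0,0,-1.2,1.2,94.5,1],[0,0,0,-1.2,1.2,94.5,0.5],[0,0,0,-1.2,1.2,94.5,0.15],[0,0,0,-1.2,1.2,94.5,0],[0,0,0,-1.2,1.2,94.5,0],[0,0,0,-1.2,1.2,94.5,0],[0,0,0,-1.2,1.2,94.5,0]]]' 35
python3 -m inch '[[[0,0,0,0,0,0,0],[0,0,0,0,0,0,0],[0,0,0,0,0,-3,0],[0,0,0,0,0,-10,0],[0,0,0,0,0,-22,0],[0,0,0,0,0,-37,0],[0,0,0,0,0,-53,0],[0,0,0,0,0,-68,0],[0,0,0,0,0,-80,0],[0,0,0,0,0,-88,0],[0,0,0,0,0,-92,0],[0,0,0,0,0,-92,0]]]'
python3 - <<'E'
from h import *
a=r.read_camera("wrist");b=r.read_camera("side")
cv2.imwrite("pics/w2.png",np.hstack([cv2.resize(a,(400,300)),b[60:360,150:550]]))
print(delta([647,1.5,247]),r.get_obs()["tool_pos"])
E
```

```text
clock: 2.55
tool_pos: [549.8, 266.7, 155.4]
tool_rot: [0.0, 0.208, 0.978, 0.0]
contact_force: [-0.6, -0.6, 0.0]
opening: 42.6
grip_force: 0.0
clock: 3.75
tool_pos: [549.7, 266.7, 247.5]
tool_rot: [0.0, 0.208, 0.978, 0.0]
contact_force: [-0.3, 0.2, 0.0]
opening: 17.1
grip_force: 35.0
[-196.9 -202.6   -0.4] [549.51478598 266.65659138 246.62166593]
```

View pics/w2.png

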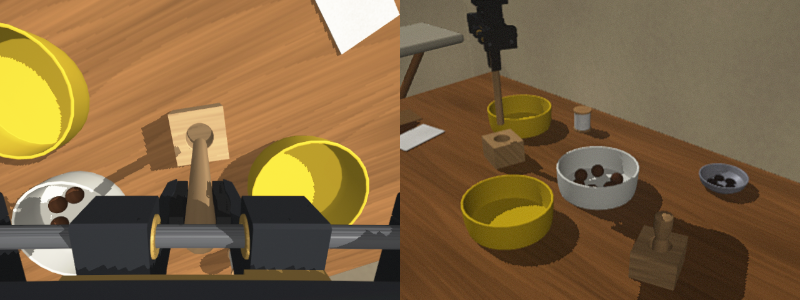

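The stick is held and clear of the block. The fingers closed just as the lift began, so I'll measure the foot's actual height and the stick's tilt.

```bash
python3 - <<'E'
from h import *
a=r.read_camera("wrist");b=r.read_camera("side")
w=cv2.resize(a[180:400,240:400],None,fx=2.5,fy=2.5,interpolation=2)
s=cv2.resize(b[110:220,210:290],None,fx=5,fy=5,interpolation=2)
cv2.imwrite("pics/w3.png",np.hstack([w,s]))
E
```

```text
(no output)
```

View pics/w3.png

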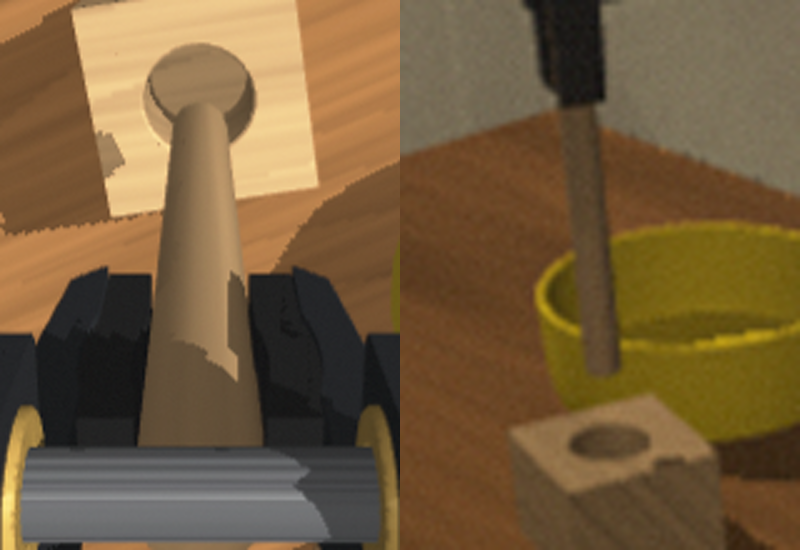

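```bash
python3 - <<'E'
from h import *
o,v=rays("side",[(250.6,184),(248.4-1.6,131)]);
for d in v:
  s=np.linalg.lstsq(np.c_[d,[0,0,-1]],np.array([549.6,266.7,0])-o,rcond=None)[0]
  print(s[1],(o+s[0]*d).round(1))
ob=r.get_obs()
for z in (90,95,100): print(z,plane("wrist",(321.2,220.8),z,ob).round(1), "edge pred", ob["tool_pos"][:2]+9*np.array([-.914,.407]))
E
```

```text
95.44077729954182 [550.9 265.8  95.4]
228.36367772936626 [553.8 263.6 228.4]
90 [[545.4 270.9  90. ]] edge pred [541.2916577  270.31973792]
95 [[544.3 271.4  95. ]] edge pred [541.2916577  270.31973792]
100 [[543.2 271.9 100. ]] edge pred [541.2916577  270.31973792]
```

```bash

python3 -m inch '[[[0,0,0,-5,-5,0,0],[0,0,0,-18,-19,0,0],[0,0,0,-40,-41,0,0],[0,0,0,-66,-68,0,0],[0,0,0,-93,-96,0,0],[0,0,0,-120,-124,0,0],[0,0,0,-146,-151,0,0],[0,0,0,-169,-175,0,0],[0,0,0,-185,-191,0,0],[0,0,0,-194,-200,0,0],[0,0,0,-196,-203,0,0],[0,0,0,-196,-203,0,0]]]'
python3 - <<'E'
from h import *
t=r.read_camera("top"); b=r.read_camera("side")
cv2.imwrite("pics/t4.png",np.hstack([cv2.resize(t[150:300,250:400],None,fx=2.6,fy=2.6),cv2.resize(b[120:270,270:420],None,fx=2.6,fy=2.6)]))
print(delta([646,1.5,167]),r.get_obs()["tool_pos"],r.get_obs()["joints"].round(2))
E
```

```text
clock: 5.15
tool_pos: [646.0, 1.8, 247.1]
tool_rot: [-0.0, 0.208, 0.978, 0.0]
contact_force: [0.3, 1.1, -0.9]
opening: 16.7
grip_force: 35.0
[-0.5 -1.  80.3] [645.96284089   2.58838211 247.35012893] [-0.18  0.59  1.09  0.    1.46 -1.33]
```

View pics/t4.png

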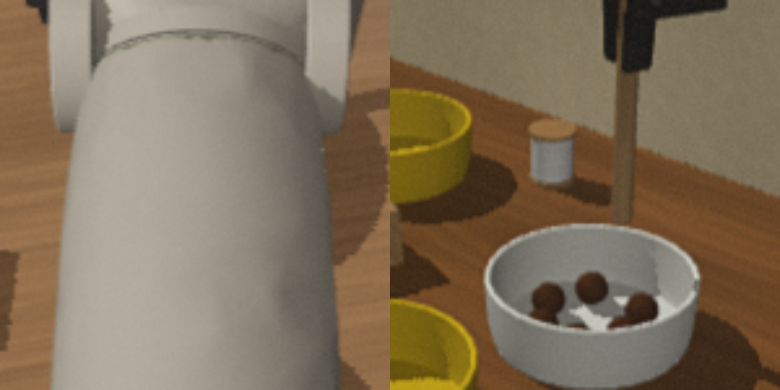

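```bash

python3 - <<'E'
from h import *
o,v=rays("side",(359.2,205)); d=v[0]
s=np.linalg.lstsq(np.c_[d,[0,0,-1]],np.array([646,2,0])-o,rcond=None)[0]; print("foot z",s[1],o+s[0]*d)
X=np.array([-.9135,.4068]);Y=np.array([.4068,.9135])
for t0 in(0,120,240):
  e=lambda t:42*np.array([np.cos(np.radians(t)),np.sin(np.radians(t))])
  print(t0,[[0,0,0,*[float(round(a@(e(t0+10*k)-e(t0)),1)) for a in(X,Y)],0,0] for k in range(1,13)])
E
python3 -m inch '[[[0,0,0,0,0,3,0],[0,0,0,0,0,12,0],[0,0,0,0,0,24,0],[0,0,0,0,0,36,0],[0,0,0,0,0,48,0],[0,0,0,0,0,58,0],[0,0,0,0,0,66,0],[0,0,0,0,0,72,0],[0,0,0,0,0,76,0],[0,0,0,0,0,79,0],[0,0,0,0,0,80,0],[0,0,0,0,0,80,0]]]'
```

```text
foot z 95.01394253780084 [6.47121367e+02 6.06511291e-01 9.50139425e+01]
0 [[0, 0, 0, 3.5, 6.4, 0, 0], [0, 0, 0, 8.2, 12.1, 0, 0], [0, 0, 0, 13.7, 16.9, 0, 0], [0, 0, 0, 20.0, 20.7, 0, 0], [0, 0, 0, 26.8, 23.3, 0, 0], [0, 0, 0, 34.0, 24.7, 0, 0], [0, 0, 0, 41.3, 24.8, 0, 0], [0, 0, 0, 48.5, 23.7, 0, 0], [0, 0, 0, 55.5, 21.3, 0, 0], [0, 0, 0, 61.9, 17.7, 0, 0], [0, 0, 0, 67.5, 13.1, 0, 0], [0, 0, 0, 72.3, 7.6, 0, 0]]
120 [[0, 0, 0, 3.8, -6.3, 0, 0], [0, 0, 0, 6.4, -13.1, 0, 0], [0, 0, 0, 7.8, -20.3, 0, 0], [0, 0, 0, 7.9, -27.6, 0, 0], [0, 0, 0, 6.8, -34.8, 0, 0], [0, 0, 0, 4.4, -41.8, 0, 0], [0, 0, 0, 0.8, -48.2, 0, 0], [0, 0, 0, -3.8, -53.9, 0, 0], [0, 0, 0, -9.3, -58.7, 0, 0], [0, 0, 0, -15.6, -62.4, 0, 0], [0, 0, 0, -22.4, -65.1, 0, 0], [0, 0, 0, -29.6, -66.5, 0, 0]]
240 [[0, 0, 0, -7.3, -0.1, 0, 0], [0, 0, 0, -14.6, 1.0, 0, 0], [0, 0, 0, -21.5, 3.4, 0, 0], [0, 0, 0, -27.9, 7.0, 0, 0], [0, 0, 0, -33.6, 11.6, 0, 0], [0, 0, 0, -38.4, 17.1, 0, 0], [0, 0, 0, -42.1, 23.4, 0, 0], [0, 0, 0, -44.8, 30.2, 0, 0], [0, 0, 0, -46.2, 37.4, 0, 0], [0, 0, 0, -46.3, 44.7, 0, 0], [0, 0, 0, -45.1, 51.9, 0, 0], [0, 0, 0, -42.8, 58.9, 0, 0]]
clock: 6.45
tool_pos: [646.3, 1.6, 167.4]
tool_rot: [0.0, 0.208, 0.978, 0.0]
contact_force: [0.8, -0.8, -0.9]
opening: 16.9
grip_force: 35.0
```

```bash

python3 -m inch '[[[0,0,0,3.6,6.6,0,0],[0,0,0,8.5,12.6,0,0],[0,0,0,14.2,17.8,0,0],[0,0,0,20.6,22,0,0],[0,0,0,27.4,24.7,0,0],[0,0,0,34.6,26.1,0,0],[0,0,0,41.9,26.2,0,0],[0,0,0,49.1,25.1,0,0],[0,0,0,56.1,22.7,0,0],[0,0,0,62.5,19.1,0,0],[0,0,0,68.1,14.5,0,0],[0,0,0,72.9,9,0,0]]]'
python3 -m inch '[[[0,0,0,3.8,-6.3,0,0],[0,0,0,6.4,-13.1,0,0],[0,0,0,7.8,-20.3,0,0],[0,0,0,7.9,-27.6,0,0],[0,0,0,6.8,-34.8,0,0],[0,0,0,4.4,-41.8,0,0],[0,0,0,0.8,-48.2,0,0],[0,0,0,-3.8,-53.9,0,0],[0,0,0,-9.3,-58.7,0,0],[0,0,0,-15.6,-62.4,0,0],[0,0,0,-22.4,-65.1,0,0],[0,0,0,-29.6,-66.5,0,0]]]'
python3 -c "
from h import *
b=r.read_camera('side');cv2.imwrite('pics/s5.png',cv2.resize(b[120:280,270:430],None,fx=3,fy=3))"
```

```text
clock: 7.65
tool_pos: [582.6, 39.2, 167.3]
tool_rot: [0.0, 0.208, 0.978, -0.0]
contact_force: [-0.3, -0.7, -1.2]
opening: 17.4
grip_force: 35.0
clock: 8.85
tool_pos: [583.7, -33.8, 167.2]
tool_rot: [-0.0, 0.208, 0.978, -0.0]
contact_force: [0.2, 0.1, -0.4]
opening: 16.9
grip_force: 35.0
```

View pics/s5.png

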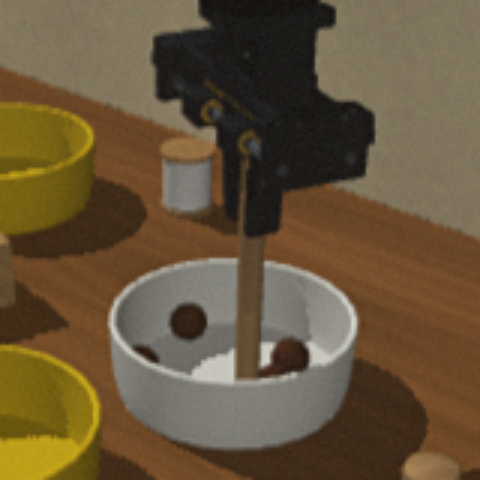

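The side view shows the stick upright inside the bowl at its near right, around crop px (250, 378). The beads are moving and staying in the bowl, so I'll go on past two full turns.

```bash

python3 -m inch '[[[0,0,0,-7.3,-0.1,0,0],[0,0,0,-14.6,1,0,0],[0,0,0,-21.5,3.4,0,0],[0,0,0,-27.9,7,0,0],[0,0,0,-33.6,11.6,0,0],[0,0,0,-38.4,17.1,0,0],[0,0,0,-42.1,23.4,0,0],[0,0,0,-44.8,30.2,0,0],[0,0,0,-46.2,37.4,0,0],[0,0,0,-46.3,44.7,0,0],[0,0,0,-45.1,51.9,0,0],[0,0,0,-42.8,58.9,0,0]]]'
python3 -m inch '[[[0,0,0,3.5,6.4,0,0],[0,0,0,8.2,12.1,0,0],[0,0,0,13.7,16.9,0,0],[0,0,0,20,20.7,0,0],[0,0,0,26.8,23.3,0,0],[0,0,0,34,24.7,0,0],[0,0,0,41.3,24.8,0,0],[0,0,0,48.5,23.7,0,0],[0,0,0,55.5,21.3,0,0],[0,0,0,61.9,17.7,0,0],[0,0,0,67.5,13.1,0,0],[0,0,0,72.3,7.6,0,0]]]'
python3 -m inch '[[[0,0,0,3.8,-6.3,0,0],[0,0,0,6.4,-13.1,0,0],[0,0,0,7.8,-20.3,0,0],[0,0,0,7.9,-27.6,0,0],[0,0,0,6.8,-34.8,0,0],[0,0,0,4.4,-41.8,0,0],[0,0,0,0.8,-48.2,0,0],[0,0,0,-3.8,-53.9,0,0],[0,0,0,-9.3,-58.7,0,0],[0,0,0,-15.6,-62.4,0,0],[0,0,0,-22.4,-65.1,0,0],[0,0,0,-29.6,-66.5,0,0]]]'
python3 -m inch '[[[0,0,0,-7.3,-0.1,0,0],[0,0,0,-14.6,1,0,0],[0,0,0,-21.5,3.4,0,0],[0,0,0,-27.9,7,0,0],[0,0,0,-33.6,11.6,0,0],[0,0,0,-38.4,17.1,0,0],[0,0,0,-42.1,23.4,0,0],[0,0,0,-44.8,30.2,0,0],[0,0,0,-46.2,37.4,0,0],[0,0,0,-46.3,44.7,0,0],[0,0,0,-45.1,51.9,0,0],[0,0,0,-42.8,58.9,0,0]]]'
python3 -m inch '[[[0,0,0,3.5,6.4,0,0],[0,0,0,8.2,12.1,0,0],[0,0,0,13.7,16.9,0,0],[0,0,0,20,20.7,0,0],[0,0,0,20,20.7,0,0],[0,0,0,20,20.7,0,0],[0,0,0,20,20.7,-4,0],[0,0,0,20,20.7,-12,0],[0,0,0,20,20.7,-24,0],[0,0,0,20,20.7,-38,0],[0,0,0,20,20.7,-52,0],[0,0,0,20,20.7,-66,0]]]'
python3 -m inch '[[[0,0,0,0,0,-10,0],[0,0,0,0,0,-16,0],[0,0,0,0,0,-19,0],[0,0,0,0,0,-19,0],[0,0,0,0,0,-19,0]]]'
python3 - <<'E'
from h import *
a=r.read_camera("wrist");b=r.read_camera("side")
cv2.imwrite("pics/w6.png",np.hstack([cv2.resize(a,(400,300)),cv2.resize(b[100:300,220:420],(400,300))]))
print(delta([549.7,266.7,250]),r.get_obs()["tool_pos"])
E
```

```text
clock: 10.1
tool_pos: [646.4, 3.7, 167.2]
tool_rot: [-0.0, 0.208, 0.978, 0.0]
contact_force: [-0.1, -0.2, -0.2]
opening: 16.7
grip_force: 35.0
clock: 11.3
tool_pos: [582.7, 39.1, 167.3]
tool_rot: [0.0, 0.208, 0.978, -0.0]
contact_force: [0.2, 1.3, -1.2]
opening: 16.9
grip_force: 35.0
clock: 12.5
tool_pos: [583.9, -33.9, 167.2]
tool_rot: [0.0, 0.208, 0.978, -0.0]
contact_force: [-0.0, 0.4, -0.1]
opening: 17.1
grip_force: 35.0
clock: 13.7
tool_pos: [646.5, 3.7, 167.2]
tool_rot: [-0.0, 0.208, 0.978, -0.0]
contact_force: [0.2, -1.1, -0.6]
opening: 17.0
grip_force: 35.0
clock: 14.9
tool_pos: [636.7, 29.9, 235.0]
tool_rot: [0.001, 0.208, 0.978, 0.0]
contact_force: [-0.0, -0.4, -1.3]
opening: 16.8
grip_force: 35.0
clock: 15.4
tool_pos: [636.4, 30.0, 251.7]
tool_rot: [-0.0, 0.208, 0.978, -0.0]
contact_force: [0.9, 0.1, -0.6]
opening: 17.1
grip_force: 35.0
[175.5 180.9   1.8] [636.41141035  30.05524531 251.68001877]
```

View pics/w6.png

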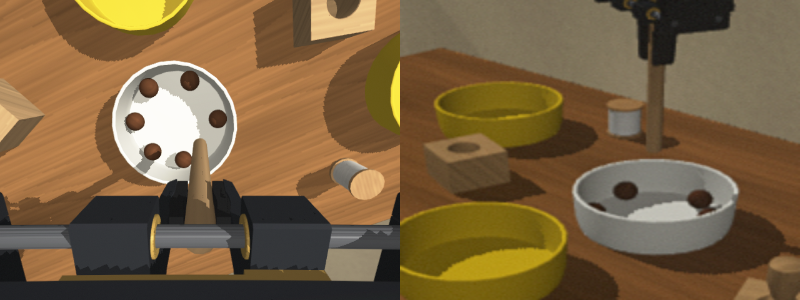

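All six beads are in the bowl and the stick is still straight in the jaws. Next I'll return to above the block.

```bash

python3 -m inch '[[[0,0,0,4,4,0,0],[0,0,0,16,16,0,0],[0,0,0,35,36,0,0],[0,0,0,58,60,0,0],[0,0,0,83,86,0,0],[0,0,0,108,111,0,0],[0,0,0,131,135,0,0],[0,0,0,151,156,0,0],[0,0,0,166,171,0,0],[0,0,0,173.5,179,0,0],[0,0,0,175.5,181,0,0],[0,0,0,175.5,181,0,0]]]'
python3 - <<'E'
from h import *
a=r.read_camera("wrist");b=r.read_camera("side")
w=cv2.resize(a[180:400,240:400],None,fx=2.5,fy=2.5,interpolation=2)
s=cv2.resize(b[110:220,210:290],None,fx=5,fy=5,interpolation=2)
cv2.imwrite("pics/w7.png",np.hstack([w,s])); print(delta([549.7,266.7,156]))
E
```

```text
clock: 16.7
tool_pos: [549.7, 266.8, 252.2]
tool_rot: [0.0, 0.208, 0.978, -0.0]
contact_force: [1.2, -0.2, -0.0]
opening: 17.3
grip_force: 35.0
[ 0.6  0.5 96.2]
```

View pics/w7.png

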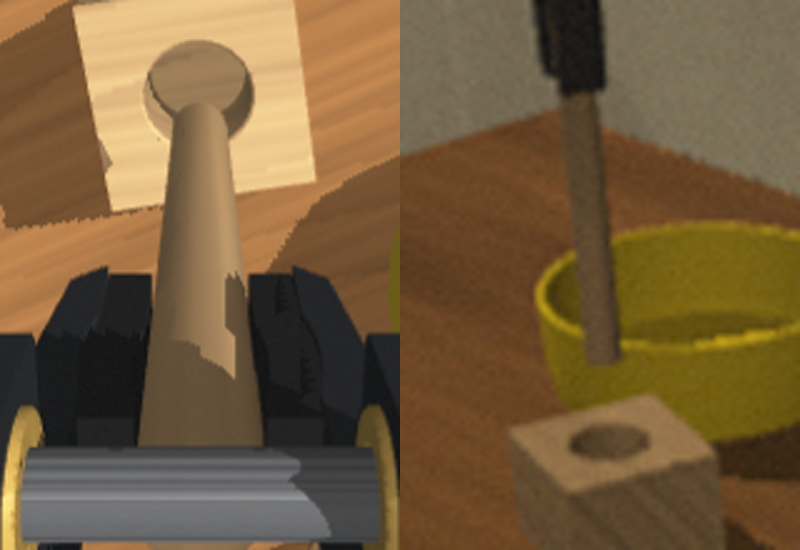

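The stick is lined up over the hole just as it was when I drew it out. I'll lower it to just above the floor of the hole, then feel for contact.

```bash

python3 -m inch '[[[0,0,0,0,0,4,0],[0,0,0,0,0,14,0],[0,0,0,0,0,26,0],[0,0,0,0,0,38,0],[0,0,0,0,0,50,0],[0,0,0,0,0,62,0],[0,0,0,0,0,72,0],[0,0,0,0,0,80,0],[0,0,0,0,0,85,0],[0,0,0,0,0,88,0],[0,0,0,0,0,89.5,0],[0,0,0,0,0,89.5,0]]]'
python3 -m inch '[[[0,0,0,0,0,0.5,0],[0,0,0,0,0,1,0],[0,0,0,0,0,1,0],[0,0,0,0,0,1,0]]]'
```

```text
clock: 18.0
tool_pos: [549.9, 266.8, 162.9]
tool_rot: [0.0, 0.208, 0.978, 0.0]
contact_force: [0.7, 0.2, 0.2]
opening: 16.7
grip_force: 35.0
clock: 18.4
tool_pos: [549.9, 266.8, 161.8]
tool_rot: [0.0, 0.208, 0.978, 0.0]
contact_force: [-0.5, -0.2, -0.8]
opening: 16.9
grip_force: 35.0
```

```bash

python3 -m inch '[[[0,0,0,0,0,0.5,0],[0,0,0,0,0,1,0],[0,0,0,0,0,1,0],[0,0,0,0,0,1,0]]]' | grep -E "pos|contact"
python3 -m inch '[[[0,0,0,0,0,0.5,0],[0,0,0,0,0,1,0],[0,0,0,0,0,1,0],[0,0,0,0,0,1,0]]]' | grep -E "pos|contact"
```

```text
tool_pos: [549.8, 266.8, 160.7]
contact_force: [-0.1, 0.7, -1.0]
tool_pos: [549.8, 266.8, 159.7]
contact_force: [0.1, 0.4, -0.4]
```

```bash

python3 -m inch '[[[0,0,0,0,0,0.5,0],[0,0,0,0,0,1,0],[0,0,0,0,0,1,0],[0,0,0,0,0,1,0]]]' | grep -E "pos|contact"
python3 -m inch '[[[0,0,0,0,0,0.5,0],[0,0,0,0,0,1,0],[0,0,0,0,0,1,0],[0,0,0,0,0,1,0]]]' | grep -E "pos|contact"
```

```text
tool_pos: [549.8, 266.8, 158.7]
contact_force: [-0.4, -0.5, -0.5]
tool_pos: [549.9, 266.8, 158.0]
contact_force: [0.3, 0.5, 2.7]
```

That's contact, at 2.7 N. Now I'll release and wait for the fingers to open before rising.

```bash

python3 -m inch '[[[0,0,0,0,0,0,0.3],[0,0,0,0,0,0,0.4],[0,0,0,0,0,0,0.6],[0,0,0,0,0,0,0.8],[0,0,0,0,0,0,1],[0,0,0,0,0,0,1],[0,0,0,0,0,0,1],[0,0,0,0,0,0,1],[0,0,0,0,0,0,1],[0,0,0,0,0,0,1],[0,0,0,0,0,0,1],[0,0,0,0,0,0,1]]]'
python3 -m inch '[[[0,0,0,0,0,-3,1],[0,0,0,0,0,-10,1],[0,0,0,0,0,-20,1],[0,0,0,0,0,-32,1],[0,0,0,0,0,-46,1],[0,0,0,0,0,-60,1],[0,0,0,0,0,-74,1],[0,0,0,0,0,-86,1],[0,0,0,0,0,-95,1],[0,0,0,0,0,-100,1],[0,0,0,0,0,-100,1],[0,0,0,0,0,-100,1]]]'
python3 - <<'E'
from h import *
a=r.read_camera("wrist");b=r.read_camera("side")
cv2.imwrite("pics/w8.png",np.hstack([cv2.resize(a,(400,300)),cv2.resize(b[100:300,210:410],(400,300))]))
E
```

```text
clock: 21.2
tool_pos: [549.8, 266.8, 157.8]
tool_rot: [-0.0, 0.208, 0.978, 0.0]
contact_force: [-0.0, -0.4, 0.1]
opening: 88.1
grip_force: 0.0
clock: 22.4
tool_pos: [549.7, 266.7, 257.2]
tool_rot: [-0.0, 0.208, 0.978, -0.0]
contact_force: [-0.2, 0.2, -0.8]
opening: 87.9
grip_force: 0.0
```

View pics/w8.png

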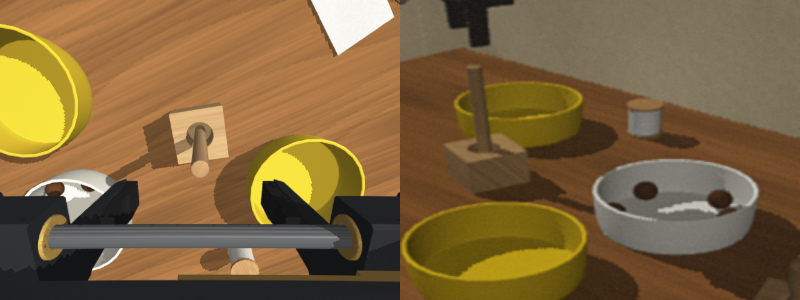

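The stick stands upright in its block (top at px (200, 170) in the wrist half). It is released, the gripper is clear, and the beads are in the bowl.

```bash
python3 -c "
from bench import r
print(r.job_done())"
```

```text
the job is handed in; nothing more can be done
None
```

I stirred the beads a little over two turns counter-clockwise from the far side, stood the stick back upright in its own block and let go, with all six beads still in the bowl; the job is handed in at about 22 s of the 64 s allowed, though no verdict came back.

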